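# Sort the saw-table leftovers into their trays

## Task

Clear the saw table by sorting the five things lying in front of the trays: the two dark brown wood offcuts go into the green tray, the two pale wood offcuts into the blue tray, and the small black sharpening stone into the red tray. Each thing must end lying flat on its tray's floor, right side up as it lies now and not on top of another; leave the carpenter's pencil at the right where it lies.

Things in the scene. Friction and masses are not known exactly. Their poses are not given: they have to be found in the camera images.
- dark_slim: dark brown (walnut) wood offcut, slim square bar 90 x 24 x 24 mm (its x, y, z). Loose, lies flat. Origin: centre of its underside; x along its 90 mm length, y across its 24 mm width, z up
- dark_wide: dark brown (walnut) wood offcut, flat block 90 x 44 x 24 mm (x, y, z). Loose, lies flat. Origin: centre of its underside; x along its 90 mm length, y across its 44 mm width, z up
- pale_tall: pale yellow (pine) wood offcut, 83 x 40 x 34 mm (x, y, z). Loose, lies flat. Origin: centre of its underside; x along its 83 mm length, y across its 40 mm width, z up
- pale_low: pale yellow (pine) wood offcut, 78 x 51 x 25 mm (x, y, z). Loose, lies flat. Origin: centre of its underside; x along its 78 mm length, y across its 51 mm width, z up
- oilstone: small sharpening stone, the smallest thing to sort: black all over, 70 x 28 x 18 mm (x, y, z). Loose, lies flat. Origin: centre of its underside; x along its 70 mm length, y across its 28 mm width, z up
- green_tray: shallow open green-painted steel tray, fixed to the table while you work, 180 x 120 mm outside (x, y), 172 x 112 mm inside, 22 mm high with 4 mm walls; its inner floor is 10 mm above its underside and 12 mm below the rim ( the rolled rim stands up to 2 mm higher and 1 mm wider). Origin: centre of its underside; x along its long side, z up
- blue_tray: shallow open blue-painted steel tray, fixed to the table while you work, 180 x 120 mm outside (x, y), 172 x 112 mm inside, 22 mm high with 4 mm walls; its inner floor is 10 mm above its underside and 12 mm below the rim ( the rolled rim stands up to 2 mm higher and 1 mm wider). Origin: centre of its underside; x along its long side, z up
- red_tray: shallow open red-painted steel tray, fixed to the table while you work, 120 x 96 mm outside (x, y), 112 x 88 mm inside, 22 mm high with 4 mm walls; its inner floor is 10 mm above its underside and 12 mm below the rim ( the rolled rim stands up to 2 mm higher and 1 mm wider). Origin: centre of its underside; x along its long side, z up
- pencil: flat carpenter's pencil, 166 x 12 x 9 mm, lying near the right edge of the table; not to be moved. Origin: centre of its underside; x along its length. (Around the work: the saw's white rip fence, a fixed beam 61 mm high that divides the table lengthwise, with trays and things on both sides of it: lift things over it.)

How it is judged:
By the outcome, as a careful person would: the job done as asked, in the order asked, and still so for the second after the job is handed in, with the robot touching nothing.
It also fails if it takes over 128 s, if anything falls off the work surface, if the arm or the gripper's body presses on something with over 40 N, if the wrist force passes 120 N, or if a joint passes its speed limit or range.

## Robot

A 6-joint arm with a two-finger parallel gripper is mounted at the origin on a cart in front of the work surface, level with it; the furniture and walls round the work are solid. World frame = base frame: x ahead of the robot, y to its left, z up, the work surface at z = 0. Lengths are in mm, angles in degrees, forces in N, time in s.
With the tool pointing down it reaches from about 300 to 850 mm from the base axis. Payload 4.2 kg.
Tool frame: the origin (TCP) lies midway between the tips of the shut fingers; the grasp point (between the pads) lies 19 mm behind it (env.grip_point_offset is the distance from the TCP to the grasp point, in mm); z points along the fingers, x is the direction in which the jaws open and shut, and the axes are right-handed (so a half turn about z gives the same grasp; the last joint's range is limited). The gripper opens to 91 mm and grips with 3 to 60 N. Pads are 32 mm wide; open, the fingers measure 118 mm over their backs; the gripper's body (76 mm by 178 mm) begins 60 mm behind the grasp point.
Start: joints at [71.047, 18.312, 89.639, -0, 72.044, -1.146], TCP at [175.849, 547.467, 213.976] pointing down, gripper open.
Joint ranges: [-177.97, 177.97], [-48.28, 115.42], [12.27, 149.76], [-77.06, 257.06], [2.81, 150.46], [-146.56, 146.56]. Speed limits (degrees/s): [147.25, 147.25, 180, 180, 180, 180].

## Interface

Orientations are given as [roll, pitch, yaw] about the fixed x, y, z axes, in that order (R = Rz(yaw) Ry(pitch) Rx(roll)).
In Python, from workcell import env gives the robot as it stands.
- The arm moves only by the shell command python3 -m pendant 'ROWS' [FORCE]. ROWS is JSON, a list of rows, each an object with "xyz": the shift along the tool's x, y, z in m, a list of three; "roll": the turn about the tool's z in degrees; "jaw": the closure, from 0 (fully open) to 1 (shut). A call has exactly 8 rows; each row is the pose to reach, as a shift and turn from the pose commanded when the call began, along the tool's axes at that moment; what a row does not reach only later rows make up. A row lasts 1/8 s, in which the tool goes at most 62.5 mm and 10.7 degrees, less where a joint would pass 70% of its speed; a pose out of reach is approached as far as the arm can. A call with a gripper value outside its range is refused whole. The fingers move at their own pace and stop on an object; FORCE is the grip in N (left out, the last holds). Time passes only in rows, so rows that repeat a pose let the fingers close, or fill a call up. It gives the time, the measured TCP pose, the force and the opening at its end, in the units of the state.
- env.state(): the state, without advancing time (a new reading comes with each control period).
- env.grab_frame(name): name is "side" or "top" or "wrist"; returns (picture, depth): 384x512x3 uint8, blue, green, red; 384x512 float32, mm along the optical axis (not along the pixel's ray), 0 where there is no reading.
- env.camera_params(name): a dict with "camera_matrix" (3x3 intrinsics, pixels), "D" ([k1, k2, p1, p2, k3] as OpenCV has them; the pictures are not rectified), "cam_to_world" (4x4, takes a point from camera to world coordinates); the wrist camera has in their place "hand_eye" (4x4, takes a point from camera to tool coordinates, whose origin is the TCP and whose axes are the tool frame's). Camera axes: x right, y up, looking along -z (the intrinsics and any distortion apply to the point x, -y, -z); pixel columns grow to the right and rows downward; lengths in mm; the calibration is good to about 2 mm. A picture is of the moment at which its call begins: read the wrist's pose just before it. camera_params takes no time and is no camera call.
- env.job_done(): hands the job in, once; it reports no verdict.
The state is a dict: "time_s": time; "qpos": joint angles; "qvel": joint speeds; "effort": joint torques, N m; "ee_pos": TCP position; "ee_rot": TCP orientation; "force": force on the tool from outside, world axes, zero at the start; "torque": the same for the moment, N m; "gripper_width": finger opening in mm.
Only numpy, scipy, OpenCV 4.12 (cv2) and the standard library are available. Lean on these libraries where they do the work, as an engineer would, in place of code of your own. Each camera call takes 0.05 s, during which the arm holds its last target. There are 200 camera calls.

## Working session

There is one attempt and no reset: what is moved stays moved. The work goes in short steps, Python scripts to look and compute and a shell command to move; the robot and the scene stay as the last step left them, time stands still between calls to the robot, and variables do not carry over. Pictures are saved under pics/ and viewed, about 12 in all and at most 16, crops included, and the job is handed in when it is done.

```bash
ls; mkdir -p pics; cat > h.py <<'E'
import numpy as np, cv2
from workcell import env
def world(name, uv, z):
    """cast ray of pixel(s) onto plane z"""
    p=env.camera_params(name); K=np.array(p["camera_matrix"],float); D=np.array(p["D"],float)
    T=np.array(p["cam_to_world"],float)
    n=cv2.undistortPoints(np.array(uv,float).reshape(-1,1,2),K,D).reshape(-1,2)
    d=np.c_[n[:,0],-n[:,1],-np.ones(len(n))]@T[:3,:3].T
    o=T[:3,3]; return o+d*((z-o[2])/d[:,2])[:,None]
E
python3 - <<'E'
from h import *
print(env.state())
for n in ["top","side"]:
    im,d=env.grab_frame(n); cv2.imwrite(f"pics/{n}0.png",cv2.resize(im,(800,600))); np.savez(f"pics/{n}0.npz",im=im,d=d)
    p=env.camera_params(n); print(n,p)
E
```

```text
pics
{'time_s': 0.0, 'qpos': array([ 7.10449102e+01,  1.83517904e+01,  8.97049569e+01, -1.99509300e-03,
        7.20433281e+01, -1.14451994e+00]), 'qvel': array([-0.01689924,  0.00600845,  0.03874596,  0.14494195, -0.05912806,
       -0.01653023]), 'effort': array([-1.43263063e-03, -4.12447464e+01, -2.31971169e+01,  7.27051869e-02,
        4.56538657e-02, -1.50828432e-04]), 'ee_pos': array([175.71277394, 546.97854909, 213.12859694]), 'ee_rot': array([-1.79999898e+02,  1.00093344e-01,  7.21900469e+01]), 'force': array([ 0.0400062 , -0.73197954, -0.18625183]), 'torque': array([-0.0369938 ,  0.03721185,  0.04018117]), 'gripper_width': 91.45910237191856}
top {'camera_matrix': array([[358.19544151,   0.        , 256.3823234 ],
       [  0.        , 358.19544151, 194.66999511],
       [  0.        ,   0.        ,   1.        ]]), 'D': array([-0.03070057,  0.        ,  0.        ,  0.        ,  0.        ]), 'cam_to_world': array([[ 1.12774551e-01,  9.70596405e-01, -2.12660574e-01,
         3.10875805e+02],
       [-9.93609430e-01,  1.09145150e-01, -2.87686925e-02,
        -1.09084373e+01],
       [-4.71191927e-03,  2.14545928e-01,  9.76702535e-01,
         1.05998386e+03],
       [ 0.00000000e+00,  0.00000000e+00,  0.00000000e+00,
         1.00000000e+00]])}
side {'camera_matrix': array([[490.12445625,   0.        , 258.11642042],
       [  0.        , 490.12445625, 193.13940484],
       [  0.        ,   0.        ,   1.        ]]), 'D': array([-0.05647963,  0.        ,  0.        ,  0.        ,  0.        ]), 'cam_to_world': array([[ 9.98264059e-01,  2.07476347e-02, -5.51217179e-02,
         4.77916484e+02],
       [-5.51714927e-02,  6.56992443e-01, -7.51875678e-01,
        -8.73918305e+02],
       [ 2.06149102e-02,  7.53611614e-01,  6.56996621e-01,
         8.02437782e+02],
       [ 0.00000000e+00,  0.00000000e+00,  0.00000000e+00,
         1.00000000e+00]])}
```

View pics/top0.png

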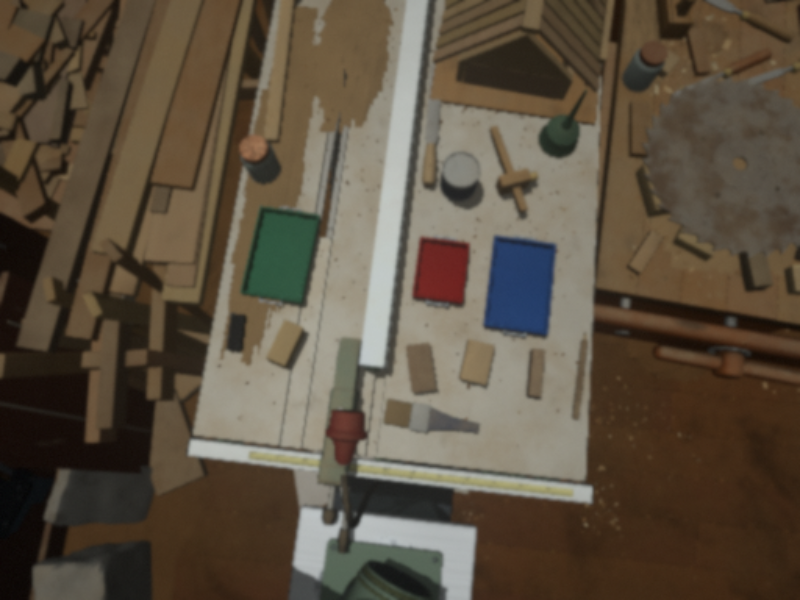

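View pics/side0.png

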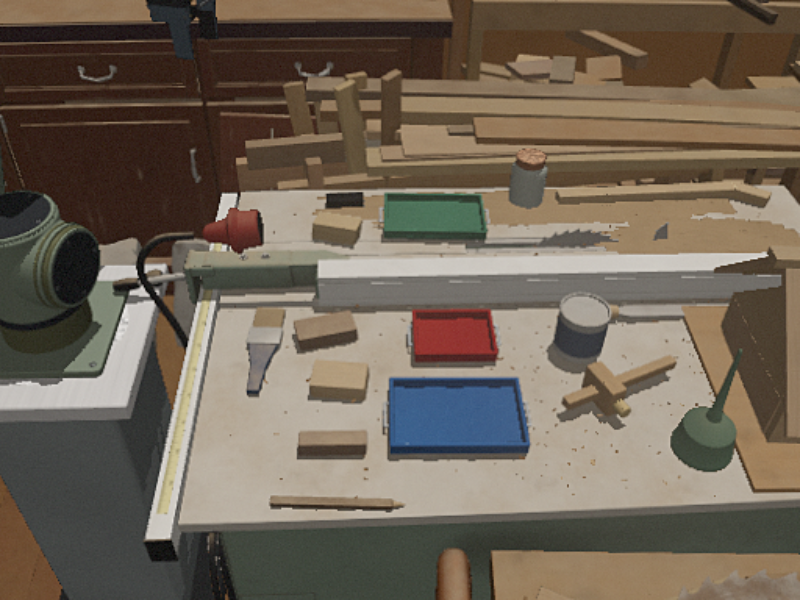

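The top view at 800x600 shows the stone at (237,333), one pale offcut at (287,344) and the other at (477,362). The wide dark is at (422,369), the slim dark at (537,373), and the trays are green (282,256), red (441,271) and blue (520,286). The fence runs from (375,365) upwards, with a green post at (345,400). Next I'll measure them.

```bash
cat >> h.py <<'E'
def cloud(name,d,T=None):
    p=env.camera_params(name); K=np.array(p["camera_matrix"],float); D=np.array(p["D"],float)
    if T is None: T=np.array(p["cam_to_world"],float)
    v,u=np.mgrid[:384,:512]
    n=cv2.undistortPoints(np.c_[u.ravel(),v.ravel()].astype(float).reshape(-1,1,2),K,D).reshape(384,512,2)
    c=np.dstack([n[...,0]*d,-n[...,1]*d,-d])
    return c@T[:3,:3].T+T[:3,3]
def blob(P,d,seed,r=35):
    """top face of the thing at pixel seed: same height +-5 mm, connected"""
    u,v=seed; h=np.median(P[v-1:v+2,u-1:u+2,2])
    m=((abs(P[...,2]-h)<6)&(d>0)).astype(np.uint8); k=np.zeros_like(m); k[v-r:v+r,u-r:u+r]=1
    _,l=cv2.connectedComponents(m*k); return (l==l[v,u]),h
def rect(xy):
    (c,s,a)=cv2.minAreaRect(xy.astype(np.float32)); 
    if s[0]<s[1]: s=s[::-1]; a+=90
    return np.round(c,1),np.round(s,1),round((a+90)%180-90,1)
E
python3 - <<'E'
from h import *
for n,seeds in {"top":dict(stone=(237,333),paleL=(287,344),dwide=(422,369),paleR=(477,362),dslim=(537,373),green=(282,256),red=(441,271),blue=(520,286),pencil=(581,378)),
 "side":dict(stone=(345,199),paleL=(338,224),dwide=(324,324),paleR=(338,372),dslim=(332,437),green=(435,215),red=(454,330),blue=(458,410),pencil=(330,503))}.items():
    z=np.load(f"pics/{n}0.npz"); d=z["d"]; P=cloud(n,d)
    for k,s in seeds.items():
        s=(int(s[0]/1.5625),int(s[1]/1.5625))
        m,h=blob(P,d,s,55 if 'gr' in k or 'bl' in k or k=='red' else 35); hh=np.median(P[m][:,2])
        cs,_=cv2.findContours(m.astype(np.uint8),0,1); c=max(cs,key=cv2.contourArea)[:,0]
        print(n,k,m.sum(),round(hh,1),*rect(world(n,c,hh)[:,:2]))
    f=(P[...,2]>30)&(P[...,2]<90)&(P[...,0]>200)&(P[...,0]<900)&(abs(P[...,1])<450)
    if n=="top":
        _,l,st,ce=cv2.connectedComponentsWithStats(f.astype(np.uint8))
        for i in range(1,len(st)):
            if st[i,4]>40: q=P[l==i]; print(st[i],np.round(q.min(0)),np.round(q.max(0)))
p=env.camera_params("wrist"); print(p)
E
```

```text
top stone 230 18.1 [451.6 325.7] [69.7 29.7] 3.1
top paleL 382 34.3 [438.8 225.3] [80.  41.1] -16.5
top dwide 470 24.9 [423.  -30.1] [88.5 44.4] 13.9
top paleR 463 26.1 [ 444.4 -132.5] [76.5 50.9] -7.6
top dslim 270 25.0 [ 436.9 -243.8] [89.4 25.2] -1.0
top green 1906 10.4 [616. 268.] [171.6 111.3] -2.8
top red 991 10.8 [618.5 -49.5] [110.5  86.8] -1.4
top blue 2004 11.1 [ 606.4 -205.6] [171.6 111.4] -2.0
top pencil 266 8.7 [ 440.3 -327. ] [171.5  22.5] -5.5
[ 110   63   41  131 2482] [493. 399.  30.] [900. 450.  80.]
[ 208   76   58  199 3342] [293.  33.  31.] [900. 127.  67.]
[316  88  29  47 408] [ 750. -221.   30.] [ 899. -129.   54.]
[350  88  18   8  96] [ 887. -288.   30.] [ 900. -236.   58.]
[153  91  25  23 251] [756. 296.  30.] [816. 361.  90.]
[282  96  26  30 600] [ 764. -103.   30.] [841. -29.  83.]
[170 204  24  30 374] [398. 197.  30.] [482. 256.  39.]
[203 279  20  32 344] [200.  79.  37.] [280. 129.  56.]
side stone 165 16.6 [452.7 321.3] [68.8 37.1] 1.2
side paleL 292 32.6 [439.8 221.1] [81.1 48.2] -16.9
side dwide 567 23.1 [423.5 -34.3] [89.1 52. ] 14.0
side paleR 
[... 202 characters left out ...]
 2983 9.9 [ 604.2 -194.1] [170.8 103.2] -2.2
side pencil 507 7.8 [ 433.2 -331. ] [132.1  22.5] -2.2
{'camera_matrix': array([[269.39205564,   0.        , 255.1490308 ],
       [  0.        , 269.39205564, 191.9566861 ],
       [  0.        ,   0.        ,   1.        ]]), 'D': array([0.02009799, 0.        , 0.        , 0.        , 0.        ]), 'hand_eye': array([[ 9.99999931e-01,  2.26250973e-04, -2.93082753e-04,
         1.01942091e+00],
       [ 1.35700156e-04, -9.60455671e-01, -2.78432909e-01,
        -7.96365490e+01],
       [-3.44488709e-04,  2.78432850e-01, -9.60455636e-01,
        -1.71092708e+02],
       [ 0.00000000e+00,  0.00000000e+00,  0.00000000e+00,
         1.00000000e+00]])}
```

Heights (34, 26, 25, 18 mm) and sizes all match the given ones, so the left pale offcut is pale_tall and the right one is pale_low. The trays' inner sizes match too. Each tray pair goes crosswise, with the long side along the tray's y, so the open fingers fit inside.

```bash
cat > plan.py <<'E'
import sys; from h import *
# usage: plan.py x y z yaw [x y z yaw ...] : each target's shift/roll from the pose held now
s=env.state(); p=s["ee_pos"]; yaw=s["ee_rot"][2]; a=np.radians(yaw)
print("t",round(s["time_s"],2),"pos",p.round(1),"rot",s["ee_rot"].round(1),"w",round(s["gripper_width"],1),"F",s["force"].round(1))
v=list(map(float,sys.argv[1:]))
for i in range(0,len(v),4):
    d=np.array(v[i:i+3])-p; r=(yaw-v[i+3]+180)%360-180
    print(np.round([np.cos(a)*d[0]+np.sin(a)*d[1], np.sin(a)*d[0]-np.cos(a)*d[1], -d[2]],0)/1000,"roll",round(r,1),"rows",round(max(np.linalg.norm(d)/62.5,abs(r)/10.7),1))
E
python3 plan.py 450 230 200 88.5
```

```text
t 0.1 pos [175.7 547.  213.2] rot [-1.80e+02  1.00e-01  7.22e+01] w 91.1 F [ 0.3 -0.7 -0.2]
[-0.218  0.358  0.013] roll -16.3 rows 6.7
```

```bash
python3 -m pendant '[{"xyz":[-0.02,0.03,0],"roll":-2,"jaw":0},{"xyz":[-0.05,0.08,0],"roll":-5,"jaw":0},{"xyz":[-0.08,0.13,0.01],"roll":-8,"jaw":0},{"xyz":[-0.11,0.18,0.01],"roll":-10,"jaw":0},{"xyz":[-0.14,0.23,0.01],"roll":-12,"jaw":0},{"xyz":[-0.17,0.28,0.01],"roll":-14,"jaw":0},{"xyz":[-0.2,0.33,0.01],"roll":-16,"jaw":0},{"xyz":[-0.218,0.358,0.013],"roll":-16.3,"jaw":0}]' 20; python3 plan.py 437 -245 110 88.5
```

```text
time_s: 1.1
ee_pos: [451.4, 228.3, 200.8]
ee_rot: [180.0, 0.0, 88.4]
force: [-0.5, 1.0, 0.3]
gripper_width: 91.5
t 1.1 pos [451.4 228.3 200.8] rot [180.    0.   88.4] w 91.5 F [-0.5  1.   0.3]
[-0.473 -0.001  0.091] roll -0.1 rows 7.7
```

```bash
python3 -m pendant '[{"xyz":[-0.06,0,0.01],"roll":0,"jaw":0},{"xyz":[-0.12,0,0.02],"roll":0,"jaw":0},{"xyz":[-0.18,0,0.03],"roll":0,"jaw":0},{"xyz":[-0.24,0,0.045],"roll":0,"jaw":0},{"xyz":[-0.3,0,0.055],"roll":0,"jaw":0},{"xyz":[-0.36,0,0.07],"roll":0,"jaw":0},{"xyz":[-0.42,0,0.08],"roll":0,"jaw":0},{"xyz":[-0.473,-0.001,0.091],"roll":0,"jaw":0}]'
cat >> h.py <<'E'
def wrist(h,fn=None,zw=6):
    """things with top at height h in wrist view: outline cast onto plane h"""
    from scipy.spatial.transform import Rotation as R
    s=env.state(); im,d=env.grab_frame("wrist")
    if fn: cv2.imwrite(fn,im)
    T=np.eye(4); T[:3,:3]=R.from_euler("xyz",s["ee_rot"],degrees=True).as_matrix(); T[:3,3]=s["ee_pos"]
    P=cloud("wrist",d,T@np.array(env.camera_params("wrist")["hand_eye"],float))
    m=((abs(P[...,2]-h)<zw)&(d>0)).astype(np.uint8)
    _,l,st,ce=cv2.connectedComponentsWithStats(m)
    return [(st[i].tolist(),round(float(np.median(P[l==i][:,2])),1),*rect(P[l==i][:,:2])) for i in range(1,len(st)) if st[i,4]>300]
E
python3 - <<'E'
from h import *
for r in wrist(24,"pics/w1.png"): print(*r)
E
python3 plan.py 437 -245 3 88.5
```

```text
time_s: 2.1
ee_pos: [436.2, -244.5, 109.4]
ee_rot: [180.0, -0.0, 88.4]
force: [1.1, 0.3, 0.4]
gripper_width: 91.0
[447, 124, 58, 99, 4698] 24.5 [420.9 -27.7] [89.8 46.7] 14.2
[244, 150, 26, 86, 2054] 24.3 [ 434.4 -241.5] [87.8 24.3] -1.1
[339, 159, 65, 79, 3629] 25.6 [ 442.9 -130.7] [77.9 51.1] -7.8
t 2.15 pos [ 436.  -249.9  108.2] rot [-180.     0.2   88.3] w 91.2 F [ 0.3 -5.  -0.3]
[0.005 0.001 0.105] roll -0.2 rows 1.7
```

View pics/w1.png

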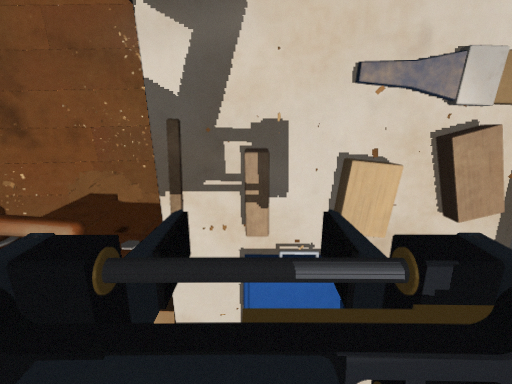

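The wrist view shows the slim bar at (257,193) between the fingers, with the pale low block at (370,198) and the wide dark block at (475,172). It agrees with the top camera to about 3 mm, so I'll descend and grip.

```bash
python3 -m pendant '[{"xyz":[0,0,0.02],"roll":0,"jaw":0},{"xyz":[0,0,0.05],"roll":0,"jaw":0},{"xyz":[0,0,0.08],"roll":0,"jaw":0},{"xyz":[0,0,0.1],"roll":0,"jaw":0},{"xyz":[0,0,0.105],"roll":0,"jaw":0},{"xyz":[0,0,0.105],"roll":0,"jaw":0.4},{"xyz":[0,0,0.105],"roll":0,"jaw":0.8},{"xyz":[0,0,0.105],"roll":0,"jaw":1}]' 25
python3 -m pendant '[{"xyz":[0,0,0],"roll":0,"jaw":1},{"xyz":[0,0,0],"roll":0,"jaw":1},{"xyz":[0,0,0],"roll":0,"jaw":1},{"xyz":[0,0,-0.02],"roll":0,"jaw":1},{"xyz":[0,0,-0.05],"roll":0,"jaw":1},{"xyz":[0,0,-0.08],"roll":0,"jaw":1},{"xyz":[0,0,-0.11],"roll":0,"jaw":1},{"xyz":[0,0,-0.12],"roll":0,"jaw":1}]'
python3 plan.py 577 270 120 -2.5
```

```text
time_s: 3.15
ee_pos: [437.1, -242.6, 5.7]
ee_rot: [179.9, 0.0, 88.5]
force: [-0.0, 0.6, 0.9]
gripper_width: 64.1
time_s: 4.15
ee_pos: [437.4, -242.8, 126.5]
ee_rot: [179.8, 0.1, 88.5]
force: [0.5, 0.4, -0.5]
gripper_width: 0.4
t 4.15 pos [ 437.4 -242.8  126.5] rot [1.798e+02 1.000e-01 8.850e+01] w 0.4 F [ 0.5  0.4 -0.5]
[0.516 0.126 0.007] roll 91.0 rows 8.5
```

I lifted before the fingers had finished closing, as they move at about 80–100 mm/s. I'll reopen and look.

```bash
python3 -m pendant '[{"xyz":[0,0,0],"roll":0,"jaw":0.3},{"xyz":[0,0,0],"roll":0,"jaw":0.3},{"xyz":[0,0,0],"roll":0,"jaw":0.3},{"xyz":[0,0,0],"roll":0,"jaw":0.3},{"xyz":[0,0,0],"roll":0,"jaw":0.3},{"xyz":[0,0,0],"roll":0,"jaw":0.3},{"xyz":[0,0,0],"roll":0,"jaw":0.3},{"xyz":[0,0,0],"roll":0,"jaw":0.3}]'
python3 - <<'E'
from h import *
for r in wrist(24): print(*r)
E
python3 plan.py 437 -242 3 88.5
```

```text
time_s: 5.15
ee_pos: [436.6, -242.4, 125.0]
ee_rot: [180.0, -0.0, 88.5]
force: [0.7, 0.6, 0.5]
gripper_width: 63.9
[434, 123, 55, 94, 4185] 24.5 [420.9 -28.2] [89.2 46.9] 13.9
[245, 147, 24, 82, 1873] 24.3 [ 433.9 -240.1] [88.3 24.2] -1.5
[329, 156, 64, 76, 3514] 25.6 [ 442.8 -130.9] [77.6 50.6] -7.8
t 5.2 pos [ 436.6 -242.4  125. ] rot [180.   -0.   88.5] w 64.1 F [-0.1 -0.9 -0.5]
[0.    0.    0.122] roll -0.0 rows 2.0
```

```bash
python3 -m pendant '[{"xyz":[0,0,0.03],"roll":0,"jaw":0.3},{"xyz":[0,0,0.07],"roll":0,"jaw":0.3},{"xyz":[0,0,0.105],"roll":0,"jaw":0.3},{"xyz":[0,0,0.122],"roll":0,"jaw":0.5},{"xyz":[0,0,0.122],"roll":0,"jaw":1},{"xyz":[0,0,0.122],"roll":0,"jaw":1},{"xyz":[0,0,0.122],"roll":0,"jaw":1},{"xyz":[0,0,0.122],"roll":0,"jaw":1}]' 25
python3 -m pendant '[{"xyz":[0,0,0],"roll":0,"jaw":1},{"xyz":[0,0,0],"roll":0,"jaw":1},{"xyz":[0,0,0],"roll":0,"jaw":1},{"xyz":[0,0,-0.02],"roll":0,"jaw":1},{"xyz":[0,0,-0.05],"roll":0,"jaw":1},{"xyz":[0,0,-0.08],"roll":0,"jaw":1},{"xyz":[0,0,-0.11],"roll":0,"jaw":1},{"xyz":[0,0,-0.12],"roll":0,"jaw":1}]'
python3 plan.py 577 270 120 -2.5
```

```text
time_s: 6.2
ee_pos: [436.9, -242.5, 3.4]
ee_rot: [179.9, 0.0, 88.5]
force: [-0.0, -0.6, 1.8]
gripper_width: 24.4
time_s: 7.2
ee_pos: [437.3, -242.8, 124.3]
ee_rot: [179.9, 0.1, 88.5]
force: [0.8, -0.3, -0.2]
gripper_width: 24.2
t 7.2 pos [ 437.3 -242.8  124.3] rot [1.799e+02 1.000e-01 8.850e+01] w 24.2 F [ 0.8 -0.3 -0.2]
[0.516 0.126 0.004] roll 91.0 rows 8.5
```

```bash
python3 -m pendant '[{"xyz":[0.02,0.005,0],"roll":5,"jaw":1},{"xyz":[0.06,0.015,0],"roll":13,"jaw":1},{"xyz":[0.11,0.027,0],"roll":22,"jaw":1},{"xyz":[0.165,0.04,0],"roll":31,"jaw":1},{"xyz":[0.22,0.055,0],"roll":40,"jaw":1},{"xyz":[0.275,0.068,0],"roll":49,"jaw":1},{"xyz":[0.33,0.08,0],"roll":58,"jaw":1},{"xyz":[0.38,0.093,0],"roll":67,"jaw":1}]'
python3 plan.py 577 270 120 -2.5
```

```text
time_s: 8.2
ee_pos: [539.1, 136.9, 121.7]
ee_rot: [-180.0, 0.1, 21.2]
force: [1.0, -0.3, -0.3]
gripper_width: 23.9
t 8.2 pos [539.1 136.9 121.7] rot [-1.80e+02  1.00e-01  2.12e+01] w 23.9 F [ 1.  -0.3 -0.3]
[ 0.084 -0.11   0.002] roll 23.7 rows 2.2
```

```bash
python3 -m pendant '[{"xyz":[0.025,-0.033,0],"roll":7,"jaw":1},{"xyz":[0.05,-0.066,0],"roll":14,"jaw":1},{"xyz":[0.07,-0.092,0],"roll":19,"jaw":1},{"xyz":[0.08,-0.105,0],"roll":22,"jaw":1},{"xyz":[0.084,-0.11,0.01],"roll":23.7,"jaw":1},{"xyz":[0.084,-0.11,0.03],"roll":23.7,"jaw":1},{"xyz":[0.084,-0.11,0.04],"roll":23.7,"jaw":1},{"xyz":[0.084,-0.11,0.04],"roll":23.7,"jaw":1}]'
python3 plan.py 577 270 14.5 -2.5
```

```text
time_s: 9.2
ee_pos: [576.5, 267.3, 81.5]
ee_rot: [179.9, 0.2, -2.2]
force: [0.3, -0.3, 0.1]
gripper_width: 24.0
t 9.2 pos [576.5 267.3  81.5] rot [179.9   0.2  -2.2] w 24.0 F [ 0.3 -0.3  0.1]
[ 0.    -0.003  0.067] roll 0.3 rows 1.1
```

```bash
python3 -m pendant '[{"xyz":[0,-0.002,0.02],"roll":0,"jaw":1},{"xyz":[0,-0.003,0.045],"roll":0,"jaw":1},{"xyz":[0,-0.003,0.06],"roll":0,"jaw":1},{"xyz":[0,-0.003,0.068],"roll":0,"jaw":1},{"xyz":[0,-0.003,0.068],"roll":0,"jaw":1},{"xyz":[0,-0.003,0.068],"roll":0,"jaw":0.6},{"xyz":[0,-0.003,0.068],"roll":0,"jaw":0.55},{"xyz":[0,-0.003,0.068],"roll":0,"jaw":0.55}]'
python3 -m pendant '[{"xyz":[0,0,0],"roll":0,"jaw":0.55},{"xyz":[0,0,-0.01],"roll":0,"jaw":0.55},{"xyz":[0,0,-0.04],"roll":0,"jaw":0.55},{"xyz":[0,0,-0.08],"roll":0,"jaw":0.5},{"xyz":[0,0,-0.115],"roll":0,"jaw":0.4},{"xyz":[0,0,-0.13],"roll":0,"jaw":0.2},{"xyz":[0,0,-0.13],"roll":0,"jaw":0.2},{"xyz":[0,0,-0.13],"roll":0,"jaw":0.2}]'
python3 - <<'E'
from h import *
for r in wrist(34): print(*r)
E
python3 plan.py 422.5 -29.5 120 -76
```

```text
time_s: 10.2
ee_pos: [577.8, 271.3, 15.5]
ee_rot: [-180.0, -0.0, -2.2]
force: [0.4, -0.4, -0.0]
gripper_width: 41.0
time_s: 11.2
ee_pos: [576.6, 270.8, 143.3]
ee_rot: [179.9, 0.2, -2.2]
force: [-0.1, -0.6, -0.4]
gripper_width: 73.0
[151, 0, 361, 64, 5283] 38.7 [653.4 427.1] [324.3  49.7] 0.9
[429, 90, 43, 67, 487] 34.1 [769.9 333.4] [64.6 28.9] 84.0
[246, 145, 23, 80, 1767] 34.2 [577.9 275.3] [88.  23.8] 87.3
[99, 206, 74, 45, 1715] 34.3 [437.5 229. ] [78.5 39.7] -17.9
t 11.25 pos [576.6 270.8 143.1] rot [179.9   0.2  -2.2] w 73.1 F [-0.7 -0.9  0.6]
[-0.142  0.306  0.023] roll 73.8 rows 6.9
```

The slim bar is flat in the green tray (top at 34 mm). Now the wide dark one.

```bash
python3 -m pendant '[{"xyz":[-0.015,0.03,0],"roll":8,"jaw":0.2},{"xyz":[-0.035,0.075,0],"roll":18,"jaw":0.2},{"xyz":[-0.058,0.125,0],"roll":28,"jaw":0.15},{"xyz":[-0.081,0.175,0],"roll":38,"jaw":0.1},{"xyz":[-0.104,0.225,0],"roll":48,"jaw":0.1},{"xyz":[-0.125,0.27,0],"roll":58,"jaw":0.1},{"xyz":[-0.138,0.298,0.01],"roll":68,"jaw":0.1},{"xyz":[-0.142,0.306,0.023],"roll":73.8,"jaw":0.1}]'
python3 plan.py 422.5 -29.5 3.5 -76
```

```text
time_s: 12.25
ee_pos: [422.3, -30.5, 120.9]
ee_rot: [179.9, 0.0, -76.4]
force: [0.0, 0.1, -0.2]
gripper_width: 82.5
t 12.25 pos [422.3 -30.5 120.9] rot [179.9   0.  -76.4] w 82.5 F [ 0.   0.1 -0.2]
[-0.001 -0.     0.117] roll -0.4 rows 1.9
```

```bash
python3 -m pendant '[{"xyz":[0,0,0],"roll":0,"jaw":0.25},{"xyz":[0,0,0.03],"roll":0,"jaw":0.25},{"xyz":[0,0,0.07],"roll":0,"jaw":0.25},{"xyz":[0,0,0.105],"roll":0,"jaw":0.25},{"xyz":[0,0,0.117],"roll":0,"jaw":0.25},{"xyz":[0,0,0.117],"roll":0,"jaw":1},{"xyz":[0,0,0.117],"roll":0,"jaw":1},{"xyz":[0,0,0.117],"roll":0,"jaw":1}]' 25
python3 -m pendant '[{"xyz":[0,0,0],"roll":0,"jaw":1},{"xyz":[0,0,0],"roll":0,"jaw":1},{"xyz":[0,0,0],"roll":0,"jaw":1},{"xyz":[0,0,-0.02],"roll":0,"jaw":1},{"xyz":[0,0,-0.05],"roll":0,"jaw":1},{"xyz":[0,0,-0.08],"roll":0,"jaw":1},{"xyz":[0,0,-0.11],"roll":0,"jaw":1},{"xyz":[0,0,-0.12],"roll":0,"jaw":1}]'
python3 plan.py 645 266 120 -2.5
```

```text
time_s: 13.25
ee_pos: [424.9, -29.1, 6.0]
ee_rot: [-179.8, -0.0, -76.0]
force: [0.3, -0.4, 2.0]
gripper_width: 44.2
time_s: 14.25
ee_pos: [424.7, -29.3, 126.6]
ee_rot: [-179.8, -0.1, -76.0]
force: [0.5, 0.6, -1.5]
gripper_width: 44.5
t 14.25 pos [424.7 -29.3 126.6] rot [-1.798e+02 -1.000e-01 -7.600e+01] w 44.5 F [ 0.5  0.6 -1.5]
[-0.233 -0.285  0.007] roll -73.5 rows 6.9
```

```bash
python3 -m pendant '[{"xyz":[-0.015,-0.019,0],"roll":-6,"jaw":1},{"xyz":[-0.045,-0.055,0],"roll":-15,"jaw":1},{"xyz":[-0.08,-0.098,0],"roll":-25,"jaw":1},{"xyz":[-0.12,-0.147,0],"roll":-35,"jaw":1},{"xyz":[-0.16,-0.196,0],"roll":-45,"jaw":1},{"xyz":[-0.195,-0.238,0],"roll":-55,"jaw":1},{"xyz":[-0.22,-0.27,0],"roll":-65,"jaw":1},{"xyz":[-0.233,-0.285,0],"roll":-73.5,"jaw":1}]'
python3 plan.py 645 266 16 -2.5
```

```text
time_s: 15.25
ee_pos: [644.5, 267.6, 122.8]
ee_rot: [180.0, 0.1, -2.1]
force: [-0.3, -0.3, -0.4]
gripper_width: 44.8
t 15.25 pos [644.5 267.6 122.8] rot [ 1.8e+02  1.0e-01 -2.1e+00] w 44.8 F [-0.3 -0.3 -0.4]
[0.001 0.002 0.107] roll 0.4 rows 1.7
```

```bash
python3 -m pendant '[{"xyz":[0,0.002,0.03],"roll":0,"jaw":1},{"xyz":[0,0.002,0.06],"roll":0,"jaw":1},{"xyz":[0,0.002,0.09],"roll":0,"jaw":1},{"xyz":[0,0.002,0.102],"roll":0,"jaw":1},{"xyz":[0,0.002,0.107],"roll":0,"jaw":1},{"xyz":[0,0.002,0.107],"roll":0,"jaw":1},{"xyz":[0,0.002,0.107],"roll":0,"jaw":0.38},{"xyz":[0,0.002,0.107],"roll":0,"jaw":0.38}]'
python3 -m pendant '[{"xyz":[0,0,0],"roll":0,"jaw":0.38},{"xyz":[0,0,-0.01],"roll":0,"jaw":0.38},{"xyz":[0,0,-0.04],"roll":0,"jaw":0.38},{"xyz":[0,0,-0.08],"roll":0,"jaw":0.38},{"xyz":[0,0,-0.115],"roll":0,"jaw":0.3},{"xyz":[0,0,-0.13],"roll":0,"jaw":0.2},{"xyz":[0,0,-0.13],"roll":0,"jaw":0.2},{"xyz":[0,0,-0.13],"roll":0,"jaw":0.2}]'
python3 - <<'E'
from h import *
for r in wrist(34,"pics/w2.png"): print(*r)
E
python3 plan.py 438.5 226 120 73
```

```text
time_s: 16.25
ee_pos: [644.6, 264.1, 19.1]
ee_rot: [-179.9, -0.1, -2.5]
force: [-0.7, 0.2, -0.5]
gripper_width: 56.3
time_s: 17.25
ee_pos: [643.0, 263.5, 146.2]
ee_rot: [179.9, 0.2, -2.5]
force: [0.1, -0.1, -1.2]
gripper_width: 73.0
[76, 0, 436, 60, 5529] 38.6 [688.3 416.5] [394.9  45.9] -1.9
[181, 141, 29, 80, 1678] 34.2 [577.8 274.9] [88.3 25.1] 88.1
[237, 150, 42, 79, 3190] 34.3 [644.5 262.5] [89.  44.4] 87.4
[40, 202, 76, 40, 1971] 34.3 [438.1 228.9] [79.8 39.8] -16.7
t 17.3 pos [643.  263.5 146. ] rot [179.9   0.2  -2.5] w 73.3 F [ 0.4 -0.1  0.5]
[-0.203  0.046  0.026] roll -75.5 rows 7.1
```

View pics/w2.png

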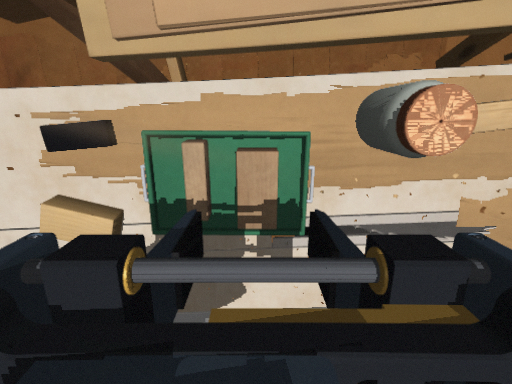

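Both dark pieces lie flat in the green tray, at (195,178) and (257,188). Next is pale_tall at (80,220).

```bash
python3 -m pendant '[{"xyz":[-0.015,0.003,0],"roll":-8,"jaw":0.2},{"xyz":[-0.04,0.009,0],"roll":-18,"jaw":0.2},{"xyz":[-0.075,0.017,0],"roll":-28,"jaw":0.2},{"xyz":[-0.11,0.025,0],"roll":-38,"jaw":0.2},{"xyz":[-0.145,0.033,0],"roll":-48,"jaw":0.2},{"xyz":[-0.175,0.04,0],"roll":-58,"jaw":0.2},{"xyz":[-0.195,0.045,0.01],"roll":-68,"jaw":0.2},{"xyz":[-0.203,0.046,0.026],"roll":-75.5,"jaw":0.2}]'
python3 plan.py 438.5 226.5 4 73
```

```text
time_s: 18.3
ee_pos: [437.5, 226.3, 121.0]
ee_rot: [-179.9, 0.1, 73.3]
force: [0.0, 0.9, -0.2]
gripper_width: 72.9
t 18.3 pos [437.5 226.3 121. ] rot [-1.799e+02  1.000e-01  7.330e+01] w 72.9 F [ 0.   0.9 -0.2]
[0.    0.001 0.117] roll 0.3 rows 1.9
```

```bash
python3 -m pendant '[{"xyz":[0,0,0.02],"roll":0,"jaw":0.2},{"xyz":[0,0,0.05],"roll":0,"jaw":0.2},{"xyz":[0,0,0.085],"roll":0,"jaw":0.2},{"xyz":[0,0,0.108],"roll":0,"jaw":0.2},{"xyz":[0,0,0.117],"roll":0,"jaw":0.2},{"xyz":[0,0,0.117],"roll":0,"jaw":1},{"xyz":[0,0,0.117],"roll":0,"jaw":1},{"xyz":[0,0,0.117],"roll":0,"jaw":1}]' 25
python3 -m pendant '[{"xyz":[0,0,0],"roll":0,"jaw":1},{"xyz":[0,0,0],"roll":0,"jaw":1},{"xyz":[0,0,0],"roll":0,"jaw":1},{"xyz":[0,0,-0.02],"roll":0,"jaw":1},{"xyz":[0,0,-0.05],"roll":0,"jaw":1},{"xyz":[0,0,-0.08],"roll":0,"jaw":1},{"xyz":[0,0,-0.11],"roll":0,"jaw":1},{"xyz":[0,0,-0.125],"roll":0,"jaw":1}]'
python3 plan.py 567 -204 125 -2
```

```text
time_s: 19.3
ee_pos: [439.7, 227.1, 5.8]
ee_rot: [179.9, -0.1, 73.0]
force: [-0.7, 0.6, -0.0]
gripper_width: 45.9
time_s: 20.3
ee_pos: [439.6, 227.0, 131.2]
ee_rot: [179.9, -0.1, 73.0]
force: [0.3, -0.6, -0.7]
gripper_width: 39.8
t 20.3 pos [439.6 227.  131.2] rot [ 1.799e+02 -1.000e-01  7.300e+01] w 39.8 F [ 0.3 -0.6 -0.7]
[-0.375  0.248  0.006] roll 75.0 rows 7.2
```

```bash
python3 -m pendant '[{"xyz":[-0.02,0.013,0],"roll":6,"jaw":1},{"xyz":[-0.06,0.04,0],"roll":15,"jaw":1},{"xyz":[-0.11,0.073,0],"roll":25,"jaw":1},{"xyz":[-0.16,0.106,0],"roll":35,"jaw":1},{"xyz":[-0.21,0.139,0],"roll":45,"jaw":1},{"xyz":[-0.26,0.172,0],"roll":55,"jaw":1},{"xyz":[-0.31,0.205,0],"roll":65,"jaw":1},{"xyz":[-0.345,0.228,0],"roll":73,"jaw":1}]'
python3 plan.py 567 -204 16 -2
```

```text
time_s: 21.3
ee_pos: [556.2, -172.3, 128.9]
ee_rot: [-180.0, 0.1, -0.4]
force: [0.4, 1.0, -0.3]
gripper_width: 39.9
t 21.3 pos [ 556.2 -172.3  128.9] rot [-1.8e+02  1.0e-01 -4.0e-01] w 39.9 F [ 0.4  1.  -0.3]
[0.011 0.032 0.113] roll 1.6 rows 1.9
```

```bash
python3 -m pendant '[{"xyz":[0.006,0.02,0],"roll":1,"jaw":1},{"xyz":[0.011,0.032,0.01],"roll":1.6,"jaw":1},{"xyz":[0.011,0.032,0.04],"roll":1.6,"jaw":1},{"xyz":[0.011,0.032,0.075],"roll":1.6,"jaw":1},{"xyz":[0.011,0.032,0.1],"roll":1.6,"jaw":1},{"xyz":[0.011,0.032,0.11],"roll":1.6,"jaw":1},{"xyz":[0.011,0.032,0.113],"roll":1.6,"jaw":1},{"xyz":[0.011,0.032,0.113],"roll":1.6,"jaw":1}]'
python3 plan.py 567 -204 16 -2
```

```text
time_s: 22.3
ee_pos: [567.8, -201.6, 17.6]
ee_rot: [180.0, -0.1, -1.6]
force: [-0.0, -0.0, -0.5]
gripper_width: 39.6
t 22.3 pos [ 567.8 -201.6   17.6] rot [ 1.8e+02 -1.0e-01 -1.6e+00] w 39.6 F [-0.  -0.  -0.5]
[-0.001  0.002  0.002] roll 0.4 rows 0.0
```

```bash
python3 -m pendant '[{"xyz":[0,0.002,0.002],"roll":0,"jaw":1},{"xyz":[0,0.002,0.002],"roll":0,"jaw":0.43},{"xyz":[0,0.002,0.002],"roll":0,"jaw":0.43},{"xyz":[0,0.002,0.002],"roll":0,"jaw":0.43},{"xyz":[0,0.002,-0.01],"roll":0,"jaw":0.43},{"xyz":[0,0.002,-0.05],"roll":0,"jaw":0.43},{"xyz":[0,0.002,-0.1],"roll":0,"jaw":0.3},{"xyz":[0,0.002,-0.12],"roll":0,"jaw":0.2}]'
python3 - <<'E'
from h import *
for r in wrist(44): print(*r)
E
python3 plan.py 444 -132 120 82.5
```

```text
time_s: 23.3
ee_pos: [568.8, -204.4, 141.3]
ee_rot: [179.9, -0.4, -1.6]
force: [0.5, 0.0, -1.1]
gripper_width: 69.2
[465, 0, 43, 79, 826] 44.1 [775.1 -73.3] [67.6 23.5] -68.2
[472, 122, 40, 65, 1959] 47.8 [ 807.5 -171. ] [62.5 27.1] -66.4
[235, 151, 39, 75, 2844] 44.1 [ 568.  -200.1] [79.2 39.7] 88.3
t 23.35 pos [ 569.6 -204.7  142.9] rot [179.8  -0.5  -1.6] w 71.7 F [ 1.3 -0.5  1.7]
[-0.128 -0.069  0.023] roll -84.1 rows 7.9
```

pale_tall is flat in the blue tray (top at 44 mm). Now pale_low.

```bash
python3 -m pendant '[{"xyz":[-0.01,-0.005,0],"roll":-10,"jaw":0.15},{"xyz":[-0.028,-0.015,0],"roll":-20,"jaw":0.15},{"xyz":[-0.05,-0.027,0],"roll":-30,"jaw":0.15},{"xyz":[-0.072,-0.039,0],"roll":-40,"jaw":0.15},{"xyz":[-0.094,-0.051,0],"roll":-50,"jaw":0.15},{"xyz":[-0.112,-0.06,0.01],"roll":-60,"jaw":0.15},{"xyz":[-0.124,-0.067,0.02],"roll":-70,"jaw":0.15},{"xyz":[-0.128,-0.069,0.023],"roll":-80,"jaw":0.15}]'
python3 plan.py 444 -132 4 82.5
```

```text
time_s: 24.35
ee_pos: [439.7, -130.5, 113.4]
ee_rot: [-179.9, -0.0, 78.7]
force: [0.6, -0.8, -0.3]
gripper_width: 77.5
t 24.35 pos [ 439.7 -130.5  113.4] rot [-179.9   -0.    78.7] w 77.5 F [ 0.6 -0.8 -0.3]
[-0.001  0.005  0.109] roll -3.8 rows 1.8
```

```bash
python3 -m pendant '[{"xyz":[-0.001,0.004,0],"roll":-3.8,"jaw":0.15},{"xyz":[-0.001,0.004,0.03],"roll":-3.8,"jaw":0.15},{"xyz":[-0.001,0.004,0.065],"roll":-3.8,"jaw":0.15},{"xyz":[-0.001,0.004,0.095],"roll":-3.8,"jaw":0.15},{"xyz":[-0.001,0.004,0.108],"roll":-3.8,"jaw":0.15},{"xyz":[-0.001,0.004,0.108],"roll":-3.8,"jaw":1},{"xyz":[-0.001,0.004,0.108],"roll":-3.8,"jaw":1},{"xyz":[-0.001,0.004,0.108],"roll":-3.8,"jaw":1}]' 25
python3 -m pendant '[{"xyz":[0,0,0],"roll":0,"jaw":1},{"xyz":[0,0,0],"roll":0,"jaw":1},{"xyz":[0,0,0],"roll":0,"jaw":1},{"xyz":[0,0,-0.02],"roll":0,"jaw":1},{"xyz":[0,0,-0.05],"roll":0,"jaw":1},{"xyz":[0,0,-0.08],"roll":0,"jaw":1},{"xyz":[0,0,-0.11],"roll":0,"jaw":1},{"xyz":[0,0,-0.125],"roll":0,"jaw":1}]'
python3 plan.py 641 -206 125 -2
```

```text
time_s: 25.35
ee_pos: [445.7, -133.2, 6.9]
ee_rot: [179.9, 0.0, 82.2]
force: [-0.4, -0.5, 2.0]
gripper_width: 50.5
time_s: 26.35
ee_pos: [445.4, -133.2, 132.6]
ee_rot: [179.8, 0.0, 82.2]
force: [-0.0, -0.0, -0.1]
gripper_width: 50.4
t 26.35 pos [ 445.4 -133.2  132.6] rot [179.8   0.   82.2] w 50.4 F [-0.  -0.  -0.1]
[-0.046  0.204  0.008] roll 84.2 rows 7.9
```

```bash
python3 -m pendant '[{"xyz":[-0.004,0.016,0],"roll":8,"jaw":1},{"xyz":[-0.01,0.043,0],"roll":18,"jaw":1},{"xyz":[-0.017,0.075,0],"roll":28,"jaw":1},{"xyz":[-0.025,0.11,0],"roll":38,"jaw":1},{"xyz":[-0.033,0.145,0],"roll":48,"jaw":1},{"xyz":[-0.04,0.178,0],"roll":58,"jaw":1},{"xyz":[-0.045,0.198,0],"roll":68,"jaw":1},{"xyz":[-0.046,0.205,0],"roll":78,"jaw":1}]'
python3 plan.py 642 -206 17 -2
```

```text
time_s: 27.35
ee_pos: [642.6, -206.9, 130.2]
ee_rot: [-180.0, 0.0, 3.9]
force: [-0.6, -0.9, -0.3]
gripper_width: 50.4
t 27.35 pos [ 642.6 -206.9  130.2] rot [-180.     0.     3.9] w 50.4 F [-0.6 -0.9 -0.3]
[-0.    -0.001  0.113] roll 5.9 rows 1.8
```

```bash
python3 -m pendant '[{"xyz":[0,0,0],"roll":5.9,"jaw":1},{"xyz":[0,0,0.02],"roll":5.9,"jaw":1},{"xyz":[0,0,0.05],"roll":5.9,"jaw":1},{"xyz":[0,0,0.08],"roll":5.9,"jaw":1},{"xyz":[0,0,0.1],"roll":5.9,"jaw":1},{"xyz":[0,0,0.11],"roll":5.9,"jaw":1},{"xyz":[0,0,0.113],"roll":5.9,"jaw":1},{"xyz":[0,0,0.113],"roll":5.9,"jaw":1}]'
python3 plan.py 642 -206 16.5 -2
```

```text
time_s: 28.35
ee_pos: [642.2, -206.6, 18.5]
ee_rot: [180.0, -0.1, -1.7]
force: [-0.6, -0.2, -0.4]
gripper_width: 50.5
t 28.35 pos [ 642.2 -206.6   18.5] rot [ 1.8e+02 -1.0e-01 -1.7e+00] w 50.5 F [-0.6 -0.2 -0.4]
[-0.    -0.001  0.002] roll 0.3 rows 0.0
```

```bash
python3 -m pendant '[{"xyz":[0,0,0.002],"roll":0,"jaw":1},{"xyz":[0,0,0.002],"roll":0,"jaw":0.38},{"xyz":[0,0,0.002],"roll":0,"jaw":0.38},{"xyz":[0,0,0.002],"roll":0,"jaw":0.38},{"xyz":[0,0,-0.01],"roll":0,"jaw":0.38},{"xyz":[0,0,-0.05],"roll":0,"jaw":0.38},{"xyz":[0,0,-0.1],"roll":0,"jaw":0.3},{"xyz":[0,0,-0.12],"roll":0,"jaw":0.3}]'
python3 - <<'E'
from h import *
for r in wrist(39,None,8): print(*r)
E
python3 plan.py 451 326 120 92.5
```

```text
time_s: 29.35
ee_pos: [643.5, -207.0, 142.7]
ee_rot: [179.9, -0.4, -1.7]
force: [0.2, 0.5, 0.2]
gripper_width: 63.8
[378, 0, 43, 80, 643] 39.4 [778.3 -73.1] [70.2 28. ] -66.4
[429, 103, 83, 51, 1177] 32.2 [ 858.9 -149.5] [89.5 18.3] 20.5
[351, 122, 78, 74, 1416] 32.9 [ 784.6 -189. ] [81.  73.2] -71.5
[159, 149, 47, 78, 2916] 44.1 [ 567.8 -200.6] [81.9 41. ] 88.3
[230, 151, 49, 69, 3236] 35.5 [ 642.5 -201.8] [75.9 50.6] 88.2
[472, 200, 40, 37, 693] 39.7 [ 900.2 -242.1] [49.9 12.8] 51.7
t 29.4 pos [ 644.2 -207.3  144.5] rot [179.8  -0.5  -1.7] w 63.9 F [ 0.7 -0.1  2.4]
[-0.209 -0.527  0.024] roll -94.2 rows 9.1
```

pale_low is flat too (top at 35.5 mm). Last is the stone.

```bash
python3 -m pendant '[{"xyz":[-0.01,-0.025,0],"roll":-8,"jaw":0.3},{"xyz":[-0.03,-0.075,0],"roll":-18,"jaw":0.3},{"xyz":[-0.05,-0.126,0],"roll":-28,"jaw":0.3},{"xyz":[-0.07,-0.177,0],"roll":-38,"jaw":0.3},{"xyz":[-0.09,-0.227,0],"roll":-48,"jaw":0.3},{"xyz":[-0.11,-0.277,0],"roll":-58,"jaw":0.3},{"xyz":[-0.13,-0.328,0],"roll":-68,"jaw":0.3},{"xyz":[-0.15,-0.378,0],"roll":-78,"jaw":0.3}]'
python3 plan.py 451 326 120 92.5
```

```text
time_s: 30.4
ee_pos: [502.2, 177.4, 138.0]
ee_rot: [180.0, -0.0, 76.6]
force: [1.0, 0.6, -0.0]
gripper_width: 64.1
t 30.4 pos [502.2 177.4 138. ] rot [180.   -0.   76.6] w 64.1 F [ 1.   0.6 -0. ]
[ 0.133 -0.084  0.018] roll -15.9 rows 2.5
```

```bash
python3 -m pendant '[{"xyz":[0.04,-0.025,0],"roll":-6,"jaw":0.3},{"xyz":[0.08,-0.05,0],"roll":-12,"jaw":0.3},{"xyz":[0.11,-0.07,0.01],"roll":-15,"jaw":0.3},{"xyz":[0.125,-0.079,0.018],"roll":-15.9,"jaw":0.3},{"xyz":[0.133,-0.084,0.018],"roll":-15.9,"jaw":0.3},{"xyz":[0.133,-0.084,0.018],"roll":-15.9,"jaw":0.3},{"xyz":[0.133,-0.084,0.018],"roll":-15.9,"jaw":0.3},{"xyz":[0.133,-0.084,0.018],"roll":-15.9,"jaw":0.3}]'
python3 - <<'E'
from h import *
for r in wrist(18,"pics/w3.png"): print(*r)
E
python3 plan.py 451 326 3 92.5
```

```text
time_s: 31.4
ee_pos: [453.5, 324.2, 120.3]
ee_rot: [180.0, -0.0, 92.1]
force: [0.5, -0.3, 0.7]
gripper_width: 63.6
[31, 0, 34, 189, 1742] 18.3 [371.1 128.3] [168.5   7.6] -3.6
[245, 154, 27, 65, 1724] 18.2 [448.5 328.3] [69.7 27.6] 2.9
[18, 195, 19, 40, 412] 17.8 [487.9  83.2] [45.   4.2] -0.3
[210, 240, 50, 18, 345] 17.4 [520.6 304.6] [57.2 11.2] 80.9
t 31.45 pos [453.4 324.3 120.2] rot [180.   -0.   92.1] w 63.8 F [-0.1 -0.1 -0.9]
[ 0.002 -0.002  0.117] roll -0.4 rows 1.9
```

View pics/w3.png

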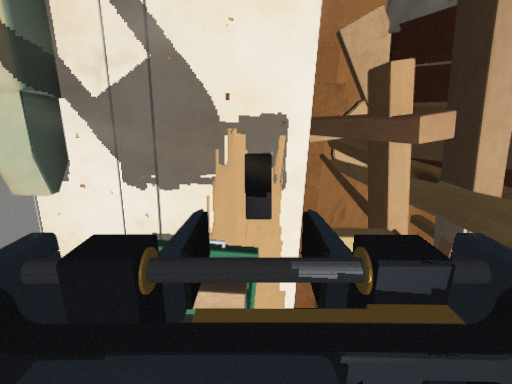

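The stone is at (258,186), centred between the fingers, but timber stands beside the table at the right. I'll check its height under the gripper's body before descending.

```bash
python3 - <<'E'
from h import *
z=np.load("pics/top0.npz"); P=cloud("top",z["d"])
z2=np.load("pics/side0.npz"); P2=cloud("side",z2["d"])
for Q in (P,P2):
  for x0 in range(390,540,25):
    o=[]
    for y0 in range(340,460,20):
        m=(Q[...,0]>x0)&(Q[...,0]<x0+25)&(Q[...,1]>y0)&(Q[...,1]<y0+20); o.append(round(float(Q[m][:,2].max())) if m.any() else None)
    print(x0,o)
E
```

```text
390 [5, 3, None, None, None, -176]
415 [4, 5, None, None, None, None]
440 [18, 5, None, None, None, None]
465 [19, 6, -5, None, None, None]
490 [5, 5, 36, 42, 41, 41]
515 [5, 4, 39, 50, 50, 50]
390 [3, 2, None, None, None, None]
415 [None, 2, None, None, None, None]
440 [16, 5, None, None, None, None]
465 [16, 1, None, None, None, None]
490 [4, 3, 38, 40, 40, 42]
515 [2, 2, 42, 47, 48, 46]
```

Nothing near is higher than 50 mm and the body stays at about 80 mm, so it's clear.

```bash
python3 -m pendant '[{"xyz":[0.002,-0.003,0.02],"roll":0,"jaw":0.3},{"xyz":[0.002,-0.003,0.05],"roll":0,"jaw":0.3},{"xyz":[0.002,-0.003,0.085],"roll":0,"jaw":0.3},{"xyz":[0.002,-0.003,0.11],"roll":0,"jaw":0.3},{"xyz":[0.002,-0.003,0.117],"roll":0,"jaw":0.3},{"xyz":[0.002,-0.003,0.117],"roll":0,"jaw":1},{"xyz":[0.002,-0.003,0.117],"roll":0,"jaw":1},{"xyz":[0.002,-0.003,0.117],"roll":0,"jaw":1}]' 25
python3 -m pendant '[{"xyz":[0,0,0],"roll":0,"jaw":1},{"xyz":[0,0,0],"roll":0,"jaw":1},{"xyz":[0,0,0],"roll":0,"jaw":1},{"xyz":[0,0,0],"roll":0,"jaw":1},{"xyz":[0,0,-0.03],"roll":0,"jaw":1},{"xyz":[0,0,-0.07],"roll":0,"jaw":1},{"xyz":[0,0,-0.11],"roll":0,"jaw":1},{"xyz":[0,0,-0.125],"roll":0,"jaw":1}]'
python3 plan.py 618 -48 125 88.5
```

```text
time_s: 32.45
ee_pos: [450.5, 327.2, 4.0]
ee_rot: [179.9, -0.1, 92.2]
force: [0.5, 1.3, 0.1]
gripper_width: 36.7
time_s: 33.45
ee_pos: [450.7, 327.5, 129.9]
ee_rot: [179.8, -0.1, 92.2]
force: [0.0, -0.3, -0.5]
gripper_width: 27.8
t 33.45 pos [450.7 327.5 129.9] rot [ 1.798e+02 -1.000e-01  9.220e+01] w 27.8 F [ 0.  -0.3 -0.5]
[-0.382  0.153  0.005] roll 3.7 rows 6.6
```

```bash
python3 -m pendant '[{"xyz":[-0.02,0.008,0],"roll":0.5,"jaw":1},{"xyz":[-0.065,0.026,0],"roll":1,"jaw":1},{"xyz":[-0.115,0.046,0],"roll":2,"jaw":1},{"xyz":[-0.17,0.068,0],"roll":3,"jaw":1},{"xyz":[-0.225,0.09,0],"roll":3.5,"jaw":1},{"xyz":[-0.28,0.112,0],"roll":3.7,"jaw":1},{"xyz":[-0.335,0.134,0],"roll":3.7,"jaw":1},{"xyz":[-0.37,0.148,0],"roll":3.7,"jaw":1}]'
python3 plan.py 618 -48 15.5 88.5
```

```text
time_s: 34.45
ee_pos: [612.0, -39.8, 126.2]
ee_rot: [-179.9, 0.0, 88.4]
force: [-0.2, -0.2, -0.9]
gripper_width: 28.0
t 34.45 pos [612.  -39.8 126.2] rot [-179.9    0.    88.4] w 28.0 F [-0.2 -0.2 -0.9]
[-0.008  0.006  0.111] roll -0.1 rows 1.8
```

```bash
python3 -m pendant '[{"xyz":[-0.008,0.006,0],"roll":0,"jaw":1},{"xyz":[-0.008,0.006,0.02],"roll":0,"jaw":1},{"xyz":[-0.008,0.006,0.05],"roll":0,"jaw":1},{"xyz":[-0.008,0.006,0.08],"roll":0,"jaw":1},{"xyz":[-0.008,0.006,0.1],"roll":0,"jaw":1},{"xyz":[-0.008,0.006,0.109],"roll":0,"jaw":1},{"xyz":[-0.008,0.006,0.111],"roll":0,"jaw":1},{"xyz":[-0.008,0.006,0.111],"roll":0,"jaw":1}]'
python3 plan.py 618 -48 15 88.5
```

```text
time_s: 35.45
ee_pos: [618.2, -45.1, 17.5]
ee_rot: [179.9, -0.0, 88.5]
force: [-1.4, 0.2, -0.3]
gripper_width: 28.5
t 35.45 pos [618.2 -45.1  17.5] rot [179.9  -0.   88.5] w 28.5 F [-1.4  0.2 -0.3]
[-0.003 -0.     0.003] roll 0.0 rows 0.1
```

Lower 3 mm, shift 3 mm, release, and retreat left past the view of the trays.

```bash
python3 -m pendant '[{"xyz":[-0.003,0,0.003],"roll":0,"jaw":1},{"xyz":[-0.003,0,0.003],"roll":0,"jaw":1},{"xyz":[-0.003,0,0.003],"roll":0,"jaw":0.55},{"xyz":[-0.003,0,0.003],"roll":0,"jaw":0.55},{"xyz":[-0.003,0,0.003],"roll":0,"jaw":0.55},{"xyz":[-0.003,0,-0.02],"roll":0,"jaw":0.55},{"xyz":[-0.003,0,-0.07],"roll":0,"jaw":0.5},{"xyz":[-0.003,0,-0.13],"roll":0,"jaw":0.4}]'
python3 -m pendant '[{"xyz":[0,0.03,-0.02],"roll":0,"jaw":0.4},{"xyz":[0,0.07,-0.04],"roll":0,"jaw":0.4},{"xyz":[0,-0.11,-0.05],"roll":0,"jaw":0.4},{"xyz":[0,-0.15,-0.05],"roll":0,"jaw":0.4},{"xyz":[0,-0.19,-0.05],"roll":0,"jaw":0.4},{"xyz":[0,-0.22,-0.05],"roll":0,"jaw":0.4},{"xyz":[0,-0.23,-0.05],"roll":0,"jaw":0.4},{"xyz":[0,-0.23,-0.05],"roll":0,"jaw":0.4}]'
python3 - <<'E'
from h import *
print(env.state()["ee_pos"],env.state()["force"])
im,d=env.grab_frame("top"); cv2.imwrite("pics/top1.png",cv2.resize(im[120:290,120:400],None,fx=2.8,fy=2.8))
im2,d2=env.grab_frame("side"); cv2.imwrite("pics/side1.png",cv2.resize(im2[100:350,90:380],None,fx=2.4,fy=2.4))
E
```

```text
time_s: 36.45
ee_pos: [616.9, -48.3, 147.3]
ee_rot: [-179.8, -0.0, 88.5]
force: [1.1, -0.5, 0.0]
gripper_width: 52.7
time_s: 37.45
ee_pos: [384.3, -42.0, 197.1]
ee_rot: [-180.0, -0.0, 88.5]
force: [0.6, 0.3, 0.7]
gripper_width: 54.6
[384.25933428 -42.02138288 197.10097883] [0.62635824 0.31349181 0.73693028]
```

View pics/side1.png

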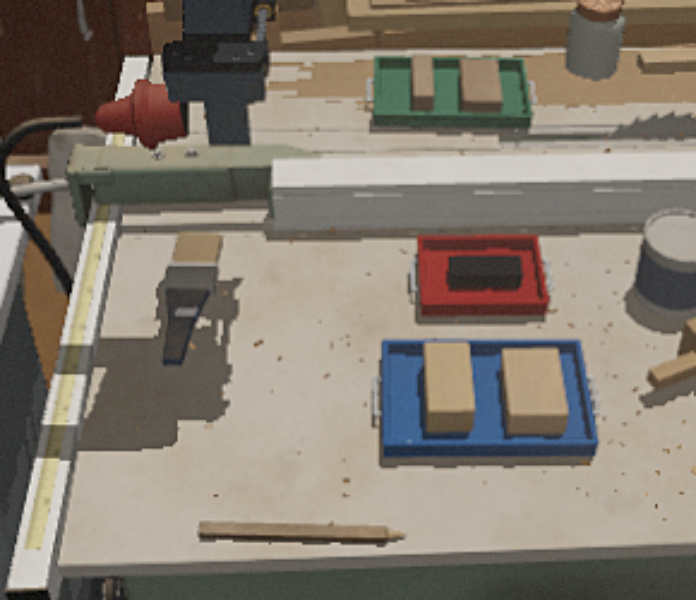

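View pics/top1.png

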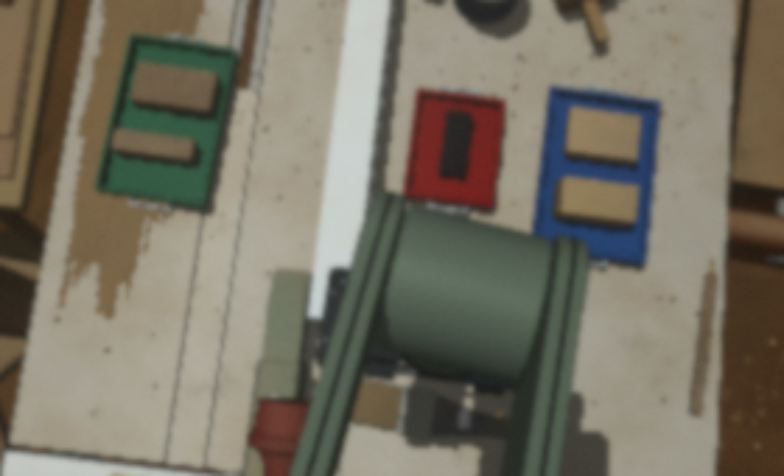

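Every piece is in its own tray: green at (423,82) and (480,84), red at (484,272), blue at (447,387) and (535,390) in the side crop. The pencil is untouched. The first two rows of my retreat had the wrong sign along the tool's y, but the gripper was already 147 mm up, so nothing was touched. I'll check heights once more and hand in.

```bash
python3 - <<'E'
from h import *
im,d=env.grab_frame("top"); P=cloud("top",d)
ok=True
for k,(x,y,h) in dict(slim=(577,272,34),wide=(645,265,34),tall=(568,-203,44),low=(642,-204,35),stone=(617,-48,28)).items():
    T=np.linalg.norm(P-[x,y,h],axis=2); v,u=np.unravel_index(T.argmin(),T.shape)
    m,hh=blob(P,d,(u,v),30); q=P[m]; r=rect(q[:,:2]); sl=np.linalg.lstsq(np.c_[q[:,:2]-q[:,:2].mean(0),np.ones(len(q))],q[:,2],rcond=None)[0][:2]
    print(k,round(float(np.median(q[:,2])),1),*r,"slope",sl.round(3)); ok&=abs(hh-h)<4
print(ok, env.state()["force"].round(1))
if ok: print(env.job_done())
E
```

```text
slim 34.0 [579.6 271.8] [89.2 25.1] 87.7 slope [0.042 0.002]
wide 34.4 [646.6 259.7] [88.8 47.2] 86.9 slope [0.004 0.002]
tall 44.9 [ 569.2 -203.6] [80.7 40.1] 87.4 slope [0.014 0.003]
low 36.4 [ 644.1 -205.1] [77.4 50.8] 88.8 slope [0.002 0.007]
stone 28.6 [618.8 -49.6] [70.8 28.2] -2.0 slope [-0.004 -0.028]
True [-0.7  0.1 -0.5]
the job is handed in; nothing more can be done
None
```

The five things are sorted and the job is handed in after about 37 s of robot time, though no verdict was reported. I did them in the order you listed: both dark offcuts to green, both pale to blue, then the stone to red.

- **Final check:** in the top camera, each top face is within 1.5 mm of its height when lying flat on the tray floor. Slopes were almost nil, and every outline sits inside its tray, clear of its neighbour. The pencil looks untouched in the last pictures.
- **What went wrong:** the first grasp of the slim dark bar closed on nothing because I lifted too early, so I repeated it. Two rows of the final retreat had the wrong sign along the tool's y; the gripper was 147 mm up by then and touched nothing.
- **Disagreements:** the wrist and top cameras differed by 3–4 mm in places.

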